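# Screw the shelf prop up snug under the rail

## Task

The short steel prop stands just shy of the white shelf rail above it. Take the loose steel bar, put it into the holes of the prop's collar, hole after hole, and turn the collar counter-clockwise (seen from above) until the prop bears snugly under the rail, without jacking the rail up hard; then pull the bar out and lay it down flat, clear of the prop. Do not knock the jar, the tin, the carton or the tray about.

Things in the scene. Friction and masses are not known exactly. Their poses are not given: they have to be found in the camera images.
- prop: Short adjustable steel shelf prop, screwed to the white deck: round base flange 130 mm across, upright threaded spindle 36 mm thick, a collar nut on it, a sliding head above. Origin: on its axis at deck height; z is the spindle's axis, upright. Right-hand thread, 8 mm a turn: turning the collar counter-clockwise seen from above (positive about z) raises collar and head.
- collar_mid (a point): Centre of the collar, on the prop's axis at the height of its holes, 78 mm above the deck at the start. The collar: six-sided steel nut, 92 mm across flats, 32 mm high, thin round flanges 97 mm across. Each flat has a level radial hole, 14 mm wide, 2 mm chamfer, 25 mm deep (bottom 21 mm from the axis). One hole lies along this frame's +x, the rest every 60 degrees; it turns with the collar.
- hole0 (a point): Mouth centre of the collar's hole that lies along the +x of the collar frame, 46 mm from the axis. Behaviour of the collar: it turns at about 0.2 N m and stays where it is left (no ratchet, no spring-back). Some 1.4 to 2.4 rad of turning, not known beforehand, bring the head up to the rail; from there the torque climbs by about 1.5 N m per rad.
- head: Sliding head on the collar: dark tube 49 mm wide, flat round saddle 76 mm across on top, 64 mm above the origin, which is on the axis at the collar's top face. It rises with the collar, does not turn. Snug: about 1.2 N m on the collar, i.e. 8 to 9 N of steady sideways push on the bar 150 mm from the axis (peaks of 14 N in brisk turning); under 0.7 N m is slack, over 2 N m jacks the rail up.
- frame: White timber shelf frame, fixed. Origin: on the deck at the prop's axis; y runs along its front rail, which is 34 mm wide, reaches 395 mm either way, from 160 to 211 mm above the deck. Its underside is 2 to 3 mm above the saddle at the start, not known exactly. Posts 62 mm square at y = +-430 mm; boards with stock, up to 350 mm high, only at |y| over 345 mm. Robot's side of the rail is open.
- bar_mid (a point): Middle of the loose round steel bar, on its axis: 12 mm thick, 210 mm long, 0.18 kg. x runs along the bar to its tapered end, z up at the start. It lies level across the tray's two long walls, its axis 51 mm above the deck, with room for fingers on either side of it inside the tray.
- bar_tip (a point): Centre of the bar's tapered end face, 105 mm from its middle along +x; the last 5 mm taper to 8 mm. This end goes into a hole to the bottom, the tip then 21 mm from the prop's axis. It has 2 mm of play there: when it turns the collar it leans forward by about 0.13 rad before it bears at both mouth and bottom; held dead in line, the hand feels up to 0.7 N m of extra moment.
- tray: Shallow open wooden tray, 130 mm (x) by 170 mm (y), 45 mm high, walls 8 mm, some washers on its floor, 0.9 kg, loose. Origin: centre of its underside; z up. At the start the bar lies across its two long walls, along the tray's x.
- pickle_jar: Glass jar 82 mm wide, 120 mm high, standing on the deck. Origin: centre of its underside.
- bean_tin: Tin 73 mm wide, 108 mm high, standing on the deck. Origin: centre of its underside.
- carton: Closed cardboard carton, 120 x 80 x 60 mm, on the deck. Origin: centre of its underside.
Not all that is in view belongs to the job. What is shaped like the part that bears bar_mid but green is not meant.

How it is judged (in metres and radians):
On the way, in this order (a step that is already met when the one before it is completed fails the run):
1. the bar's tapered end is in a hole of the collar (distance between bar_tip and collar_mid below 0.035 m), for 0.2 s.
2. the collar has been turned up until the head bears on the rail (contact force between head and frame above 50 N), for 0.2 s.
At the end, for the whole second after the job is handed in: The prop's head presses up on the rail with 50 to 300 N (snug), and the bar is out of the collar, lying at rest within 15 degrees of level on the tray or on the deck (its middle below 62 mm), its middle more than 170 mm and its tip more than 70 mm from the prop's axis (contact force between head and frame between 50 and 300 N and horizontal distance between bar_mid and collar_mid above 0.17 m and horizontal distance between bar_tip and collar_mid above 0.07 m and height (world z) of bar_mid below 0.062 m and angle between bar_mid's own x axis and vertical between 1.3 and 1.84 rad and linear speed of bar below 0.02 m/s); the robot touches nothing.
It fails at once if the rail is jacked up hard: the head presses on it with more than 300 N (contact force between head and frame above 300 N).
It fails at once if the jar, the tin or the carton is shoved more than 30 mm, or the tray more than 50 mm (distance of any of pickle_jar, bean_tin, carton from where it was at the start of the episode above 0.03 m or distance of tray from where it was at the start of the episode above 0.05 m).
It fails at once if the jar or the tin is tipped by more than 30 degrees (angle between any of pickle_jar, bean_tin's own z axis and vertical above 0.52 rad).
It also fails if it takes over 72 s, if anything falls off the work surface, if the arm or the gripper's body presses on something with over 40 N, if the wrist force passes 120 N, or if a joint passes its speed limit or range.

## Robot

A 6-joint arm with a two-finger parallel gripper is mounted at the origin on the work surface. World frame = base frame: x ahead of the robot, y to its left, z up, the work surface at z = 0. Lengths are in m, angles in degrees, forces in N, time in s.
With the tool pointing down it reaches from about 0.35 to 0.85 m from the base axis. Payload 8.1 kg.
Tool frame: the origin (TCP) lies at the very end of the fingers, on their centre line; the grasp point (between the pads) lies 19 mm behind it (bot.hold_point_z is the distance from the TCP to the grasp point, in m); z points along the fingers, y is the direction in which the jaws open and shut (so a half turn about z gives the same grasp; the last joint's range is limited). The gripper opens to 85 mm and grips with 20 to 120 N. Pads are 22 mm wide; open, the fingers measure 114 mm over their backs; the gripper's body (76 mm by 85 mm) begins 54 mm behind the grasp point. The pads swing forward as they close: fully open they stand 13 mm farther back than shut.
Start: joints at [-80.008, 7.471, 85.268, -0, 87.261, -4.893], TCP at [0.154, -0.58, 0.201] pointing down, gripper open.
Joint ranges: [-169.43, 169.43], [-51.17, 129.36], [1.28, 143.12], [-76.62, 256.62], [0, 156.53], [-152.29, 152.29]. Speed limits (degrees/s): [136.94, 136.94, 159.86, 180, 180, 180].

## Interface

Orientations are given as a 3x3 rotation matrix whose columns are the frame's x, y, z axes.
In Python, from plant import bot, gripper_to, kin, cams gives the robot as it stands. Calls block until the motion is done:
- bot.goto(position, orientation): joint-space move of the TCP to a pose.
- bot.line_to(position, ori=None, max_speed=0.15): straight line of the TCP; ori=None keeps the orientation; max_speed is the mean speed in m/s.
- bot.set_joints(angles): joint-space move.
- gripper_to(opening, f_grip=None): opening from 0.0 (shut) to 1.0 (fully open); f_grip is the grip in N (None keeps the last); returns when the fingers have stopped.
- bot.dwell(seconds).
- kin.inverse_kinematics(position, orientation): joint angles nearest the present ones, or None.
- bot.state(): the state.
- cams.get_image(name): name is "scene" or "side" or "wrist"; returns a dict with "pixels" (480x640x3 uint8, red, green, blue), "camera_matrix" (3x3 intrinsics, pixels), "pose" (4x4, takes a point from camera to world coordinates); the wrist camera has in their place "tool_from_camera" (4x4, takes a point from camera to tool coordinates, whose origin is the TCP and whose axes are the flange's). Camera axes: x right, y down, z forward; pixel columns grow to the right and rows downward; lengths in m; the calibration is good to about 2 mm. A picture is of the moment at which its call begins: read the wrist's pose just before it. There is no depth.
A pose or a line that the arm cannot do raises bot.MotionError and nothing moves.
- bot.finish_job(): hands the job in, once; it reports no verdict.
Trained networks look in a picture, given as the dict that the camera call returned (one of the last four; its "shot" number tells which), for a name from the list of things; names that differ only in an ending like _2 or _b are one class to them, and where a whole thing is asked for, a point or a joint stands for the part that bears it (a point fixed in the world has none). Each returns a list of dicts, best first, with "confidence" (0 to 1); they miss things now and then, are a little off and sometimes report something else, mostly with a low value. They report only what shows in the picture. A call takes as long as a camera call. They do not tell look-alikes from the thing itself.
- cams.boxes_of(thing, picture): "rect" ([left, top, width, height] in pixels, round what is visible of it).
The state is a dict: "time_s": time; "qpos": joint angles; "qd": joint speeds; "joint_efforts": joint torques, N m; "tcp_pos": TCP position; "tcp_rot": TCP orientation; "ft_force": force on the tool from outside, world axes, zero at the start; "moment": the same for the moment, N m; "gripper_width": opening from 0.0 (shut) to 1.0 (fully open).
Only numpy, scipy, OpenCV 4.12 (cv2) and the standard library are available. Lean on these libraries where they do the work, as an engineer would, in place of code of your own. Each camera call takes 0.05 s, during which the arm holds its last target.

## Working session

There is one attempt and no reset: what is moved stays moved. The work goes in short steps, each a Python script; the robot and the scene stay as the last script left them, time stands still between calls to the robot, and variables do not carry over. Pictures are saved under pics/ and viewed, and the job is handed in when it is done.

```bash
ls; mkdir -p pics; python3 - <<'E'
from plant import bot, gripper_to, kin, cams
import cv2, numpy as np
print(bot.state())
for n in ["scene","side","wrist"]:
    p=cams.get_image(n)
    cv2.imwrite(f"pics/{n}0.png",p["pixels"][:,:,::-1])
    print(n,p["camera_matrix"].tolist(),[ (k,np.round(p[k],4).tolist()) for k in p if k in("pose","tool_from_camera")])
    for t in ["prop","collar_mid","hole0","head","bar_mid","tray","pickle_jar","bean_tin","carton","bar_tip"]:
        try: print(t,[(np.round(d["rect"]).tolist(),round(d["confidence"],2)) for d in cams.boxes_of(t,p)])
        except Exception as e: print(t,e)
print(bot.state()["time_s"])
E
```

```text
pics
{'time_s': 0.0, 'qpos': array([-8.00092784e+01,  7.51608169e+00,  8.53285961e+01, -1.51087961e-03,
        8.72598479e+01, -4.89380761e+00]), 'qd': array([ 0.04186812, -0.06573263, -0.02025133, -0.10975389,  0.02085726,
       -0.00866126]), 'joint_efforts': array([-9.97178977e-04, -5.69409907e+01, -5.00541580e+01, -1.96340311e-04,
        1.51580293e-02,  2.36025318e-05]), 'tcp_pos': array([ 0.15402418, -0.5792824 ,  0.19964086]), 'tcp_rot': array([[ 9.66445166e-01,  2.56872776e-01, -3.42438755e-04],
       [ 2.56872972e-01, -9.66443514e-01,  1.79208386e-03],
       [ 1.29389843e-04, -1.81991405e-03, -9.99998336e-01]]), 'ft_force': array([0.02384871, 0.14650722, 0.39971818]), 'moment': array([-0.06473939, -0.02311266, -0.03011292]), 'gripper_width': 0.9962696715677966}
scene [[470.675698136283, 0.0, 323.4825619349467], [0.0, 470.675698136283, 238.65588856978204], [0.0, 0.0, 1.0]] [('pose', [[-0.8928, 0.3614, -0.2688, 0.7397], [0.4504, 0.7204, -0.5274, 0.5264], [0.003, -0.5919, -0.806, 0.8653], [0.0, 0.0, 0.0, 1.0]])]
prop [([214.0, 232.0, 59.0, 84.0], 0.89), ([213.0, 230.0, 41.
[... 1195 characters left out ...]
66.0, 37.0, 93.0], 0.67), ([187.0, 212.0, 37.0, 57.0], 0.58)]
tray [([211.0, 304.0, 102.0, 93.0], 0.62)]
pickle_jar [([190.0, 209.0, 35.0, 60.0], 0.81)]
bean_tin [([290.0, 171.0, 24.0, 38.0], 0.56)]
carton []
bar_tip [([222.0, 321.0, 87.0, 36.0], 0.96), ([321.0, 272.0, 49.0, 52.0], 0.75), ([330.0, 365.0, 37.0, 96.0], 0.59)]
wrist [[364.749867636223, 0.0, 319.9123702882056], [0.0, 364.749867636223, 241.4298827504657], [0.0, 0.0, 1.0]] [('tool_from_camera', [[-0.0011, -0.9461, -0.3239, 0.0833], [1.0, -0.0013, 0.0006, -0.0001], [-0.001, -0.3239, 0.9461, -0.1735], [0.0, 0.0, 0.0, 1.0]])]
prop []
collar_mid []
hole0 []
head []
bar_mid []
tray []
pickle_jar []
bean_tin []
carton []
bar_tip []
1.65
```

View pics/scene0.png

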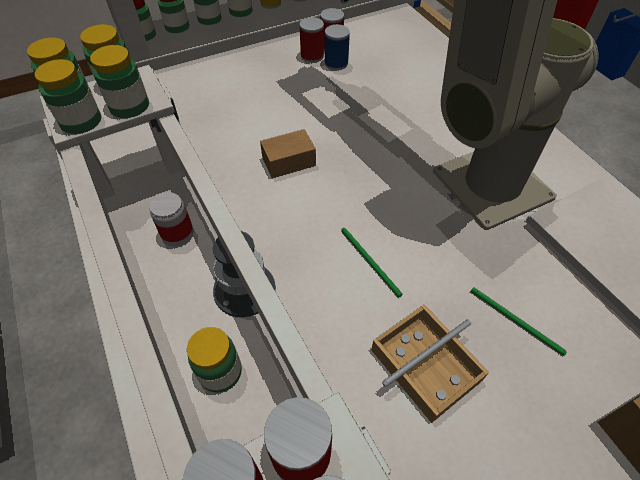

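View pics/side0.png

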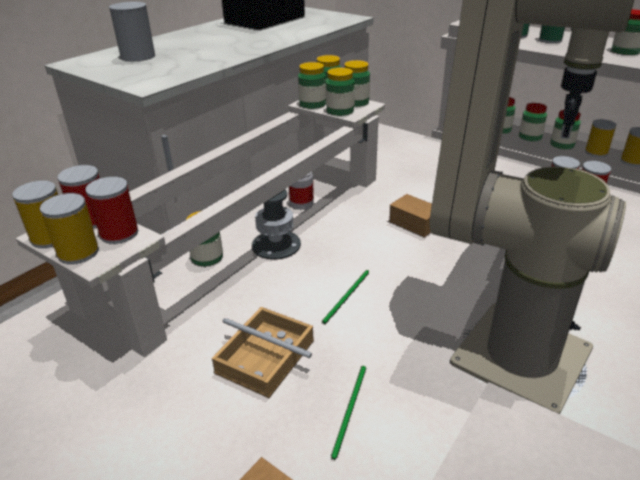

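```bash
python3 - <<'E'
import cv2
a=cv2.imread("pics/scene0.png"); b=cv2.imread("pics/side0.png")
c=cv2.resize(a[300:420,360:500],None,fx=4,fy=4,interpolation=cv2.INTER_CUBIC)
d=cv2.resize(a[220:330,195:295],None,fx=5,fy=5,interpolation=cv2.INTER_CUBIC)
cv2.imwrite("pics/c1.png",c);cv2.imwrite("pics/c2.png",d)
cv2.imwrite("pics/c3.png",cv2.resize(b[180:380,200:400],None,fx=3,fy=3,interpolation=cv2.INTER_CUBIC))
E
```

```text
(no output)
```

View pics/c1.png

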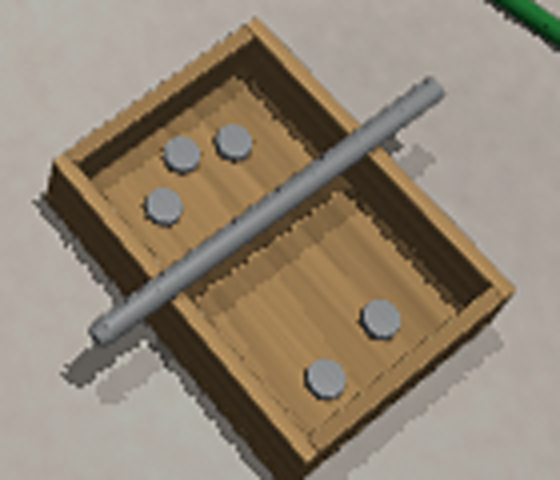

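View pics/c2.png

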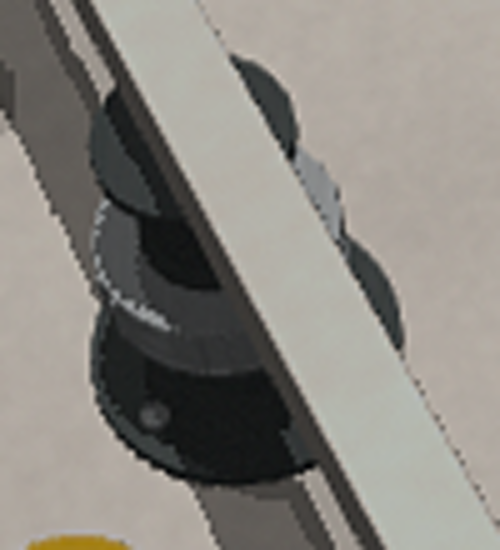

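View pics/c3.png

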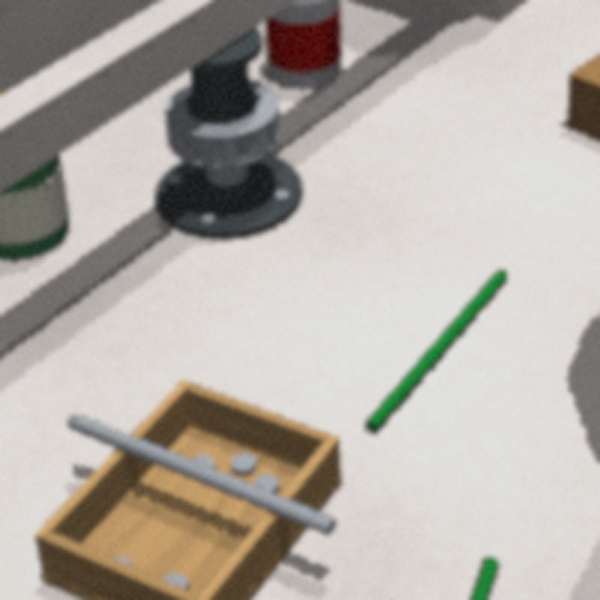

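```bash
cat > h.py <<'E'
from plant import bot, gripper_to, kin, cams
import cv2, numpy as np
def ray(K,T,uv):
    d=np.linalg.solve(K,[uv[0],uv[1],1]); return T[:3,3],T[:3,:3]@d
def onz(K,T,uv,z):
    o,d=ray(K,T,uv); return o+d*(z-o[2])/d[2]
def proj(K,T,P):
    P=np.atleast_2d(P); c=(P-T[:3,3])@T[:3,:3]; q=c@np.asarray(K).T; return q[:,:2]/q[:,2:]
def shot(n,name=None):
    s=bot.state(); p=cams.get_image(n)
    if n=="wrist":
        W=np.eye(4);W[:3,:3]=s["tcp_rot"];W[:3,3]=s["tcp_pos"]; p["pose"]=W@p["tool_from_camera"]
    if name: cv2.imwrite(f"pics/{name}.png",p["pixels"][:,:,::-1])
    np.savez(f"pics/{name}.npz",K=p["camera_matrix"],T=p["pose"])
    return p
def Rdown(ang):  # tool z down, jaw (y) axis at angle ang (deg) in world xy
    a=np.radians(ang); y=np.array([np.cos(a),np.sin(a),0]); z=np.array([0,0,-1.]); x=np.cross(y,z)
    return np.column_stack([x,y,z])
E
python3 - <<'E'
from h import *
s=cams.get_image("scene");d=cams.get_image("side")
for u in [(385,382),(468.7,322.5)]: print("bar",onz(s["camera_matrix"],s["pose"],u,.051).round(4))
f=lambda u:(np.array(u)/3+[200,180])
for u in [(73,422),(330,525)]: print("bar side",onz(d["camera_matrix"],d["pose"],f(u),.051).round(4))
print("prop flange",onz(d["camera_matrix"],d["pose"],f((228,193)),.006))
print("collar",onz(d["camera_matrix"],d["pose"],(273.5,222.7),.078))
for n,u in dict(jar=(212,385),tin=(174,240),carton=(290,165)).items(): print(n,onz(s["camera_matrix"],s["pose"],u,.0).round(3))
# frame rail edges: front edge underside?
for u in [(150,100),(245,260),(325,398)]: print("rail",onz(s["camera_matrix"],s["pose"],u,.211))
E
```

```text
bar [0.5122 0.3206 0.051 ]
bar [0.3106 0.2937 0.051 ]
bar side [0.5136 0.3225 0.051 ]
bar side [0.3111 0.2908 0.051 ]
prop flange [0.65828345 0.00592709 0.006     ]
collar [0.65495539 0.0122019  0.078     ]
jar [0.788 0.168 0.   ]
tin [ 0.757 -0.189  0.   ]
carton [ 0.422 -0.289  0.   ]
rail [ 0.69197226 -0.4101947   0.211     ]
rail [0.65844206 0.07893444 0.211     ]
rail [0.64265045 0.34297044 0.211     ]
```

```bash
cat >> h.py <<'E'
def campose(target,az,el,dist,flip=False):
    """tool pose so wrist cam looks at target; camera stands at azimuth az from target, elevation el"""
    M=np.array([[-0.0011,-0.9461,-0.3239,0.0833],[1.0,-0.0013,0.0006,-0.0001],[-0.001,-0.3239,0.9461,-0.1735],[0,0,0,1]])
    a,e=np.radians(az),np.radians(el)
    out=np.array([np.cos(a)*np.cos(e),np.sin(a)*np.cos(e),np.sin(e)])
    f=-out; r=np.cross(f,[0,0,1]); r/=np.linalg.norm(r); dn=np.cross(f,r)
    if flip: r,dn=-r,-dn
    C=np.eye(4);C[:3,:3]=np.column_stack([r,dn,f]);C[:3,3]=np.array(target)+dist*out
    u,_,v=np.linalg.svd(M[:3,:3]); M[:3,:3]=u@v
    W=C@np.linalg.inv(M); return W[:3,3],W[:3,:3]
E
python3 - <<'E'
from h import *
for flip in (0,1):
  for az in (180,170,160):
    for el in (20,30,40,50):
      for d in (.28,.34):
        p,R=campose([.656,.01,.078],az,el,d,flip)
        q=kin.inverse_kinematics(p,R)
        if q is not None: print(flip,az,el,d,p.round(3),np.round(q))
E
```

```text
0 160 20 0.28 [0.57  0.041 0.087] [  30.   28.  137.  232.   79. -102.]
0 160 20 0.34 [0.517 0.06  0.108] [  41.   21.  142.  242.   81. -105.]
1 180 30 0.28 [0.59  0.01  0.142] [  -7.  -32.  136.    8.   36. -102.]
1 180 30 0.34 [0.538 0.01  0.172] [  -8.  -48.  142.    8.   46. -102.]
1 180 40 0.28 [0.602 0.01  0.152] [ -6. -21. 123.   4.  48. -98.]
1 180 40 0.34 [0.556 0.01  0.191] [ -7. -33. 127.   4.  55. -98.]
1 180 50 0.28 [0.616 0.01  0.161] [ -5. -10. 110.   2.  59. -96.]
1 180 50 0.34 [0.578 0.01  0.207] [ -5. -18. 112.   2.  66. -96.]
1 170 30 0.28 [0.591 0.021 0.142] [  3. -29. 134. -14.  36. -69.]
1 170 30 0.34 [0.54  0.03  0.172] [  5. -44. 139. -14.  45. -69.]
1 170 40 0.28 [0.603 0.019 0.152] [  1. -20. 122.  -7.  48. -76.]
1 170 40 0.34 [0.558 0.027 0.191] [  2. -31. 125.  -8.  55. -75.]
1 170 50 0.28 [0.617 0.017 0.161] [ -1.  -9. 109.  -4.  60. -80.]
1 170 50 0.34 [0.579 0.024 0.207] [ -0. -17. 111.  -4.  66. -79.]
1 160 20 0.28 [0.585 0.036 0.13 ] [ 17. -26. 139. -54.  35. -16.]
1 160 30 0.28 [0.594 0.032 0.142] [ 11. -23. 130. -31.  41. -41.]
1 160 30 0.34 [0.545 0.05  0.172] [ 16. -34. 134. -31.  49. -40.]
1 160 40 0.28 [0.606 0.028 0.152] [  6. -16. 119. -17.  50. -56.]
1 160 40 0.34 [0.562 0.044 0.191] [ 10. -25. 122. -18.  57. -54.]
1 160 50 0.28 [0.619 0.024 0.161] [  3.  -7. 107.  -9.  61. -64.]
1 160 50 0.34 [0.582 0.037 0.207] [  4. -15. 109.  -9.  67. -63.]
```

```bash
python3 - <<'E'
from h import *
p,R=campose([.656,.01,.078],180,36,.33,True)
bot.goto(p,R); bot.dwell(.2)
q=shot("wrist","w1")
for t in ["collar_mid","hole0","prop","head"]: print(t,[(np.round(d["rect"]).tolist(),round(d["confidence"],2)) for d in cams.boxes_of(t,q)])
s=bot.state();print(s["time_s"],s["qpos"],s["tcp_pos"],s["ft_force"])
E
```

```text
collar_mid []
hole0 [([258.0, 198.0, 115.0, 87.0], 0.81)]
prop [([251.0, 134.0, 128.0, 190.0], 0.61), ([265.0, 242.0, 93.0, 82.0], 0.22)]
head [([265.0, 240.0, 96.0, 85.0], 0.63)]
4.6833 [ -7.13475726 -36.4591297  131.87518988   5.2827556   49.81162438
 -99.3110387 ] [0.55694582 0.00991281 0.17788702] [ 0.45610668  0.21422362 -0.14537649]
```

View pics/w1.png

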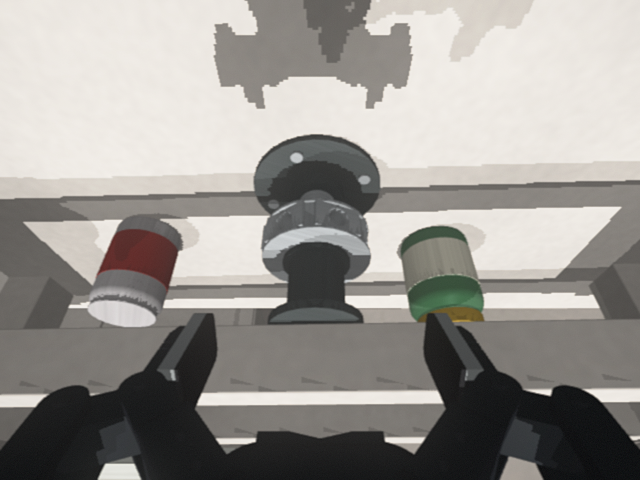

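Upside-down view: collar at about (315,225), base flange (316,173), head saddle (315,315), jar at right (440,270), tin at left (135,270). Zoom for the holes.

```bash
python3 - <<'E'
import cv2
a=cv2.imread("pics/w1.png")[125:335,245:390]
cv2.imwrite("pics/c4.png",cv2.resize(cv2.rotate(a,cv2.ROTATE_180),None,fx=5,fy=2.85*1.0 if 0 else 5*0.55,interpolation=cv2.INTER_CUBIC) if 0 else cv2.resize(cv2.rotate(a[60:165],cv2.ROTATE_180),None,fx=5,fy=5,interpolation=cv2.INTER_CUBIC))
E
```

```text
(no output)
```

View pics/c4.png

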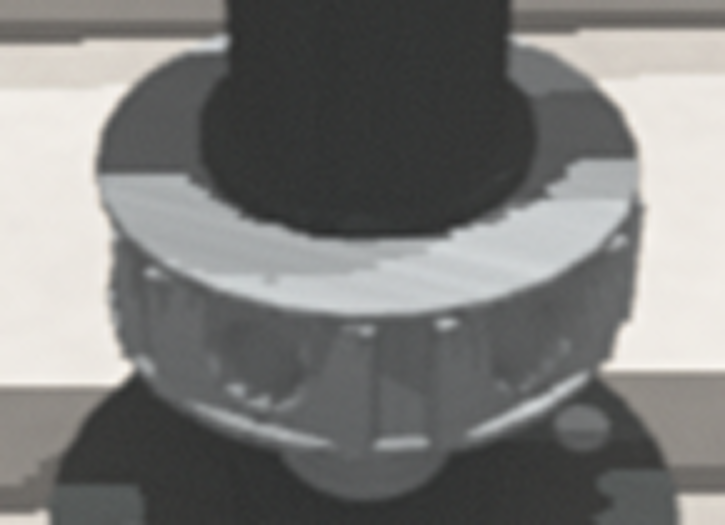

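```bash
cat > fit.py <<'E'
from h import *
from scipy.optimize import least_squares
z=np.load("pics/w1.npz");K,T=z["K"],z["T"]
m=lambda x,y:np.array([389-x/5,289-y/5])
th=np.linspace(0,2*np.pi,721)
def circ(x,y,r,h): return proj(K,T,np.column_stack([x+r*np.cos(th),y+r*np.sin(th),0*th+h]))
def ext(c): return [c[:,0].min(),c[:,0].max(),c[:,1].min(),c[:,1].max()]
def hole(x,y,a,h=.078,r=.046): return proj(K,T,[x+r*np.cos(a),y+r*np.sin(a),h])[0]
def res(v):
    x,y,a=v
    c=circ(x,y,.0485,.094); b=circ(x,y,.065,.006)
    e1=ext(c); e2=ext(b)
    top=[m(638,0)[0],m(97,0)[0],m(0,315)[1]]
    return np.r_[e1[0]-top[0],e1[1]-top[1],e1[2]-top[2], e2[0]-254,e2[1]-380,e2[2]-134.5, hole(x,y,a+np.radians(60))-m(530,338),hole(x,y,a)-m(257,360)]
# a = hole azimuth; left in the upright crop = +y side (camera looks +x): az<180
f=least_squares(res,[.656,.01,np.radians(150)],loss="soft_l1")
print(f.x,np.degrees(f.x[2]),f.fun.round(2))
E
python3 fit.py
python3 - <<'E'
import sys; sys.path.insert(0,'.')
from fit import *
im=cv2.imread("pics/w1.png"); x,y,a=f.x
big=cv2.resize(im[120:340,240:400],None,fx=3.5,fy=3.5*.75,interpolation=cv2.INTER_CUBIC) if 0 else cv2.resize(im[125:300,240:400],None,fx=3.4,fy=3.4,interpolation=cv2.INTER_CUBIC)
def dr(c,col):
    c=((c-[240,125]+.5)*3.4).astype(int); cv2.polylines(big,[c.reshape(-1,1,2)],False,col,1)
for r,h in((.0485,.094),(.0485,.062),(.065,.006)): dr(circ(x,y,r,h),(0,0,255))
for k in range(6):
    aa=a+k*np.pi/3
    if np.cos(aa)>.2: continue
    t=th; n=np.array([np.cos(aa),np.sin(aa),0]);tt=np.array([-np.sin(aa),np.cos(aa),0])
    P=np.array([x,y,.078])+.046*n+.009*(np.cos(t)[:,None]*tt+np.sin(t)[:,None]*[0,0,1])
    dr(proj(K,T,P),(0,255,0))
cv2.imwrite("pics/c5.png",cv2.rotate(big,cv2.ROTATE_180))
E
```

```text
[0.66227234 0.00554186 2.73639874] 156.78409898385354 [-0.26  1.16  0.67 -0.76  0.22  3.2  -0.23 -1.06  0.06 -0.81]
[0.66227234 0.00554186 2.73639874] 156.78409898385354 [-0.26  1.16  0.67 -0.76  0.22  3.2  -0.23 -1.06  0.06 -0.81]
```

View pics/c5.png

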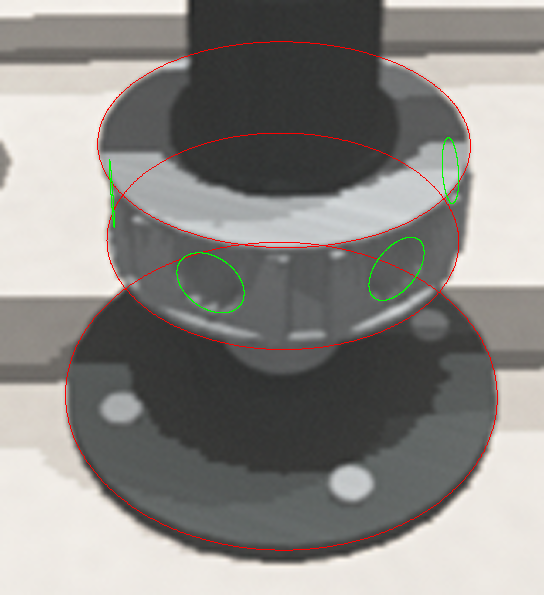

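```bash
sed -i 's/e2\[2\]-134.5/ext(circ(x,y,.065,0.))[2]-134.5/' fit.py; python3 fit.py
```

```text
[0.66323708 0.00551231 2.73595111] 156.75845142823198 [-0.15  1.01  1.44 -0.64  0.07 -0.18 -0.15 -0.34  0.   -0.04]
```

```bash
python3 - <<'E'
from h import *
p,R=campose([.661,.006,.078],140,38,.31,True)
print(kin.inverse_kinematics(p,R))
bot.goto(p,R); bot.dwell(.2)
q=shot("wrist","w2")
p,R=campose([.412,.306,.05],190,70,.32,True)
print(p,kin.inverse_kinematics(p,R))
bot.goto(p,R); bot.dwell(.2)
q=shot("wrist","w3")
print([(np.round(d["rect"]).tolist(),round(d["confidence"],2)) for d in cams.boxes_of("bar_mid",q)])
s=bot.state();print(s["time_s"],s["qpos"],s["tcp_pos"],s["ft_force"])
a=cv2.imread("pics/w2.png")
cv2.imwrite("pics/c6.png",cv2.resize(cv2.rotate(a[120:320,220:400],cv2.ROTATE_180),None,fx=3,fy=3,interpolation=cv2.INTER_CUBIC))
E
```

```text
[ 18.14733194  -8.01560809 110.89036187 -31.67676396  62.17343292
 -20.53189357]
[0.3895165  0.30205223 0.17883454] [ 32.20779107  -9.76830286 104.56790066  -0.47137125  84.20255443
 -67.8093104 ]
[([1.0, 152.0, 184.0, 24.0], 0.83), ([256.0, 4.0, 61.0, 9.0], 0.68)]
7.6167 [ 32.16590552  -9.75661412 104.58420943  -0.48823653  84.19373381
 -67.79528185] [0.3897051  0.30161049 0.17857905] [ 0.11890803 -0.47504105  0.23755849]
```

View pics/c6.png

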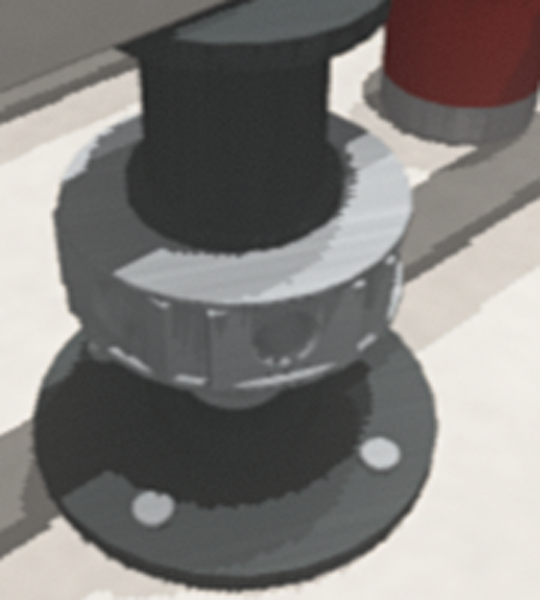

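View pics/w3.png

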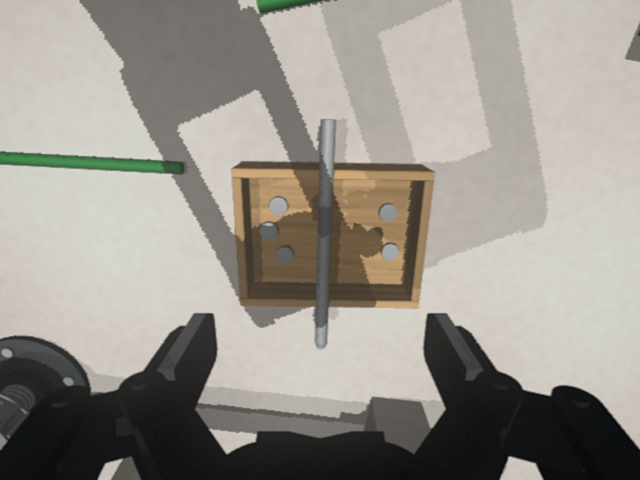

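```bash
cat > fit2.py <<'E'
from h import *
from scipy.optimize import least_squares
V=[np.load(f"pics/w{i}.npz") for i in (1,2)]
M=[lambda x,y:np.array([389-x/5,289-y/5]),lambda x,y:np.array([399-x/3,319-y/3])]
th=np.linspace(0,2*np.pi,721)
def circ(v,x,y,r,h): return proj(v["K"],v["T"],np.column_stack([x+r*np.cos(th),y+r*np.sin(th),0*th+h]))
def ext(c): return [c[:,0].min(),c[:,0].max(),c[:,1].min(),c[:,1].max()]
def hole(v,x,y,a,h=.078,r=.046): return proj(v["K"],v["T"],[x+r*np.cos(a),y+r*np.sin(a),h])[0]
obs=[dict(top=(97,638,315),base=(None,),holes=[(0,257,360),(60,530,338)]),dict(top=(55,412,303),holes=[(0,285,335)])]
bases=[(254,380,134.5),(399-437/3,399-34/3,319-590/3)]
def res(p,which=(0,1)):
    x,y,a=p; r=[]
    for i in which:
        v=V[i];m=M[i];o=obs[i];e=ext(circ(v,x,y,.0485,.094)); l,rr,f=o["top"]
        r+=[e[0]-m(rr,0)[0],e[1]-m(l,0)[0],e[2]-m(0,f)[1]]
        b=ext(circ(v,x,y,.065,.004));b0=ext(circ(v,x,y,.065,0))
        r+=[b[0]-bases[i][0],b[1]-bases[i][1],b0[2]-bases[i][2]]
        for k,u,w in o["holes"]: r+=list(hole(v,x,y,a+np.radians(k))-m(u,w))
    return np.array(r)
for w in ((0,),(1,),(0,1)):
    f=least_squares(res,[.66,.005,2.7],loss="soft_l1",args=(w,)); print(w,f.x,np.degrees(f.x[2]),f.fun.round(1))
E
python3 fit2.py
python3 - <<'E'
from h import *
a=cv2.imread("pics/w3.png")
b=np.hstack([cv2.resize(a[105:165,290:360],None,fx=5,fy=5,interpolation=cv2.INTER_CUBIC),cv2.resize(a[300:360,290:360],None,fx=5,fy=5,interpolation=cv2.INTER_CUBIC)])
cv2.imwrite("pics/c7.png",b)
z=np.load("pics/w3.npz")
for u in ((328,120),(321,347)): print(onz(z["K"],z["T"],u,.051))
for u in ((234,168),(434,171),(245,306),(418,306)): print("tray",onz(z["K"],z["T"],u,.045))
E
```

```text
(0,) [0.66321414 0.00552229 2.73618289] 156.7717314026702 [-0.1  1.   1.4 -0.4 -0.1 -0.2  0.  -0.1 -0.2 -0.4]
(1,) [0.66223335 0.00478078 2.72662092] 156.22387121777655 [-0.1 -0.6  0.6  0.5  0.5 -0.  -0.1 -0.7]
(0, 1) [0.66246958 0.00515838 2.73132901] 156.49362458588942 [-0.7  0.7  0.8 -0.9 -0.4 -0.9 -0.2 -0.6 -0.5 -1.   0.5 -0.1  0.6  0.9
  1.  -0.1  0.2 -0.7]
[0.31115406 0.2935954  0.051     ]
[0.51864348 0.32456313 0.051     ]
tray [0.36192306 0.2236665  0.045     ]
tray [0.33566996 0.38773373 0.045     ]
tray [0.48997558 0.2461566  0.045     ]
tray [0.46141104 0.40799202 0.045     ]
```

View pics/c7.png

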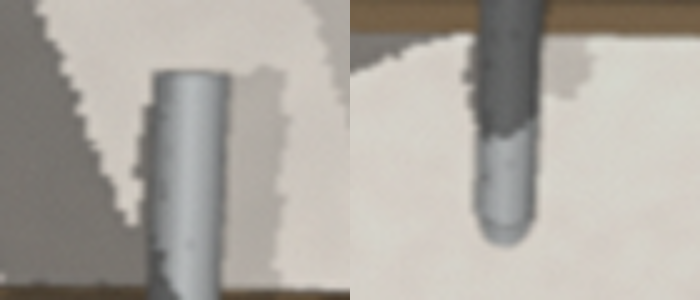

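```bash
cat >> h.py <<'E'
AX=np.array([.6625,.0052]); HP=bot.hold_point_z
L=.135  # tip to grasp
def dirv(deg): a=np.radians(deg); return np.array([np.cos(a),np.sin(a),0])
def Rbar(u): return Rdown(u+90)   # u: direction (deg) of the bar's tip
def inhole(psi,lean=0.,tip=.023,z=.078):
    """TCP pose with bar in the hole at azimuth psi (deg), leaning forward lean (deg), tip at radius ~tip"""
    Q=np.r_[AX,z]+.0335*dirv(psi)
    o=dirv(psi+lean); g=Q+(L-(.0335-tip))*o
    return g-np.array([0,0,HP])*-1*-1 if 0 else g+np.array([0,0,-HP]), Rbar(psi+lean+180)
E
python3 - <<'E'
from h import *
print(HP)
u=8.5; mid=np.array([.4149,.3091,.051]); g=mid-.030*dirv(u)
def ck(n,p,R):
    q=kin.inverse_kinematics(p,R); print(n,p.round(3),None if q is None else np.round(q))
ck("above",g+[0,0,.08],Rbar(u)); ck("grasp",g-[0,0,HP],Rbar(u))
for psi in (100,120,140,156.5,180,200,220,235,245):
    ck(psi,*inhole(psi,7)); 
ck("out",*inhole(156.5,0,.1))
E
```

```text
0.0187
above [0.385 0.305 0.131] [ 32.  -7. 107.  -0.  80. -66.]
grasp [0.385 0.305 0.032] [ 32.  -1. 112.  -0.  69. -66.]
100 [0.62  0.157 0.059] [10. 19. 87. -0. 74. -7.]
120 [0.571 0.134 0.059] [  8.  12.  96.  -0.  73. -29.]
140 [0.532 0.095 0.059] [  5.   5. 103.  -0.  72. -52.]
156.5 [0.512 0.054 0.059] [  0.   1. 107.  -0.  72. -73.]
180 [ 0.505 -0.01   0.059] [  -7.   -0.  109.   -0.   72. -104.]
200 [ 0.52  -0.063  0.059] [ -12.    2.  106.   -0.   72. -129.]
220 [ 0.552 -0.107  0.059] None
235 [ 0.585 -0.132  0.059] None
245 [ 0.61  -0.144  0.059] None
out [0.447 0.099 0.059] [  6.  -8. 116.  -0.  72. -60.]
```

```bash
python3 - <<'E'
from h import *
u=8.5; mid=np.array([.4149,.3091,.051]); g=mid-.030*dirv(u)
bot.goto(g+[0,0,.03],Rbar(u))
bot.line_to(g-[0,0,HP],max_speed=.1)
r=gripper_to(0.0,100)
s=bot.state();print(r,s["time_s"],s["gripper_width"],s["ft_force"],s["moment"])
bot.line_to(g+[0,0,.06],max_speed=.15)
bot.dwell(.1)
q=shot("wrist","w4"); shot("scene","s4")
s=bot.state();print(s["time_s"],s["gripper_width"],s["tcp_pos"],s["ft_force"],s["moment"])
E
```

```text
False 9.4917 -0.0014215736573364442 [ 0.48752673  0.27212989 -0.55381966] [0.05362093 0.0728924  0.01078786]
10.3667 -0.0020980867961897793 [0.38434234 0.3041079  0.10951501] [-0.43751751  0.30181059  0.78521242] [ 0.02213221 -0.01736736 -0.01455351]
```

View pics/w4.png

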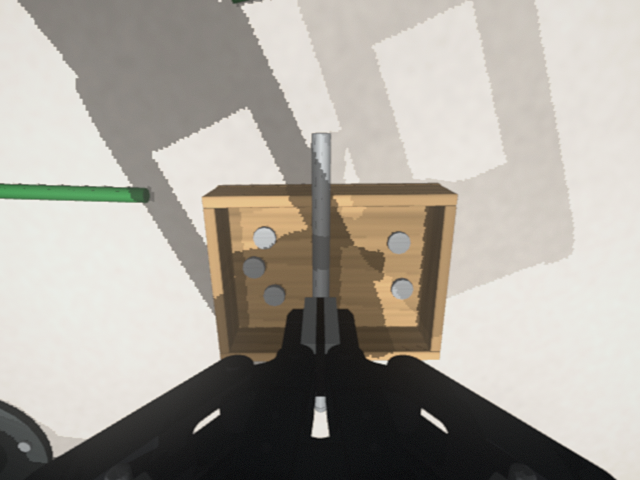

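View pics/s4.png

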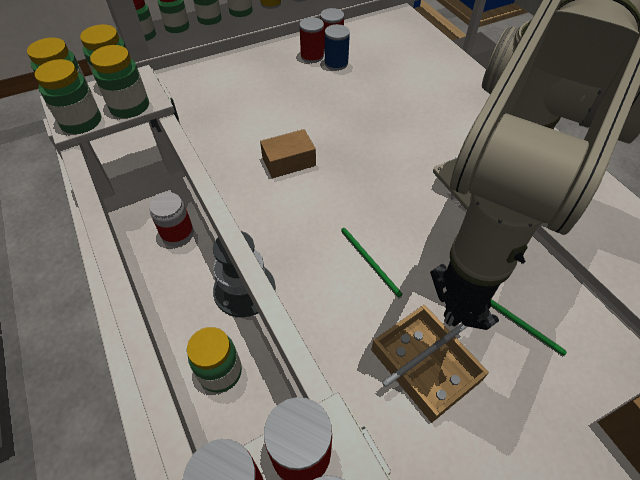

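```bash
python3 - <<'E'
from h import *
z=np.load("pics/w4.npz")
s=bot.state(); print(s["gripper_width"],s["tcp_pos"],s["tcp_rot"].round(3).tolist())
for h in (.051,.08,.13):
  for u in ((321,134),(321,408)): print(h,onz(z["K"],z["T"],u,h).round(4))
a=cv2.imread("pics/w4.png")[280:430,240:400]
cv2.imwrite("pics/c8.png",cv2.resize(a,None,fx=4,fy=4,interpolation=cv2.INTER_CUBIC))
a=cv2.imread("pics/s4.png")[240:420,360:540]
cv2.imwrite("pics/c9.png",cv2.resize(a,None,fx=3.3,fy=3.3,interpolation=cv2.INTER_CUBIC))
E
```

```text
-0.0020980867961897793 [0.38434234 0.3041079  0.10951501] [[-0.989, -0.148, -0.002], [-0.148, 0.989, -0.001], [0.002, -0.001, -1.0]]
0.051 [0.3114 0.2937 0.051 ]
0.051 [0.5176 0.3244 0.051 ]
0.08 [0.3104 0.2935 0.08  ]
0.08 [0.4908 0.3204 0.08  ]
0.13 [0.3085 0.2932 0.13  ]
0.13 [0.4445 0.3135 0.13  ]
```

View pics/c8.png

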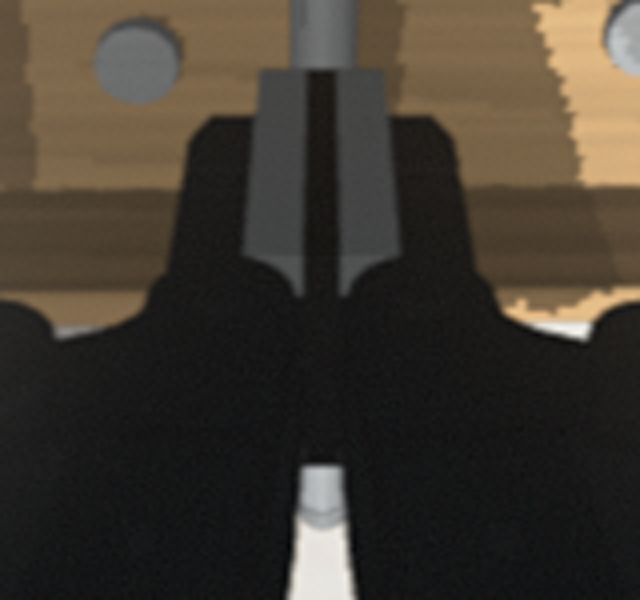

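View pics/c9.png

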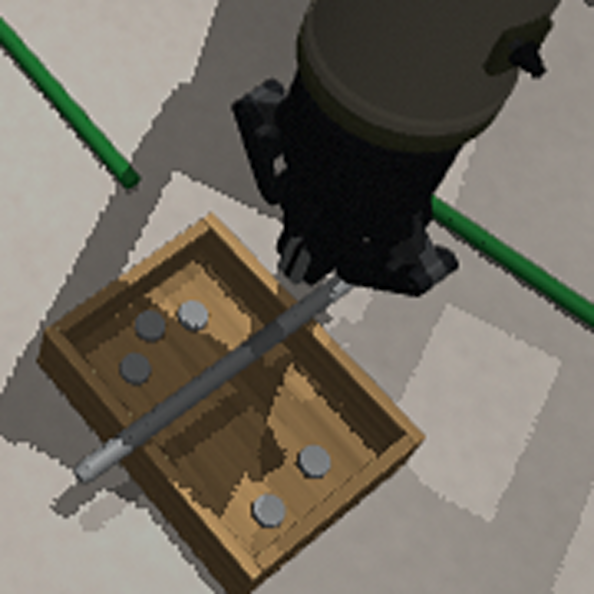

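```bash
python3 - <<'E'
from h import *
u=8.5; mid=np.array([.4149,.3091,.051]); g=mid-.030*dirv(u)
r=gripper_to(1.0); s=bot.state(); print(r,s["time_s"],s["gripper_width"])
bot.line_to(g-[0,0,HP],max_speed=.12)
s=bot.state(); print(s["time_s"],s["gripper_width"],s["tcp_pos"],s["ft_force"])
shot("wrist","w5");shot("side","d5")
a=cv2.imread("pics/d5.png")[280:420,180:360]
cv2.imwrite("pics/c10.png",cv2.resize(a,None,fx=4,fy=4,interpolation=cv2.INTER_CUBIC))
E
```

```text
False 11.15 1.0024652748544958
11.9583 1.0032990253215675 [0.38568641 0.30496492 0.03292595] [0.17730059 0.28884495 0.8079393 ]
```

View pics/w5.png

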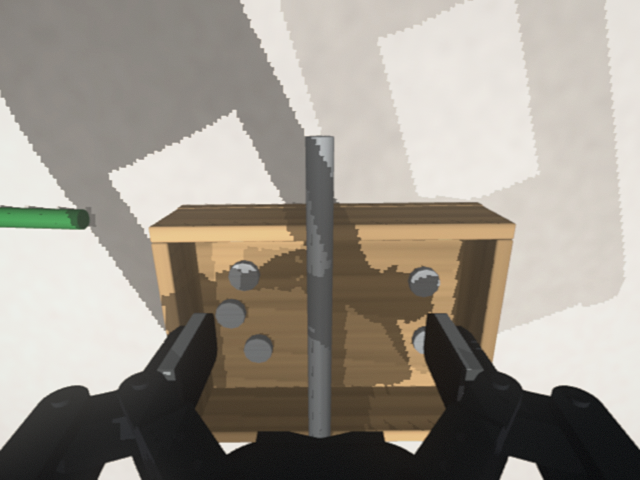

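View pics/c10.png

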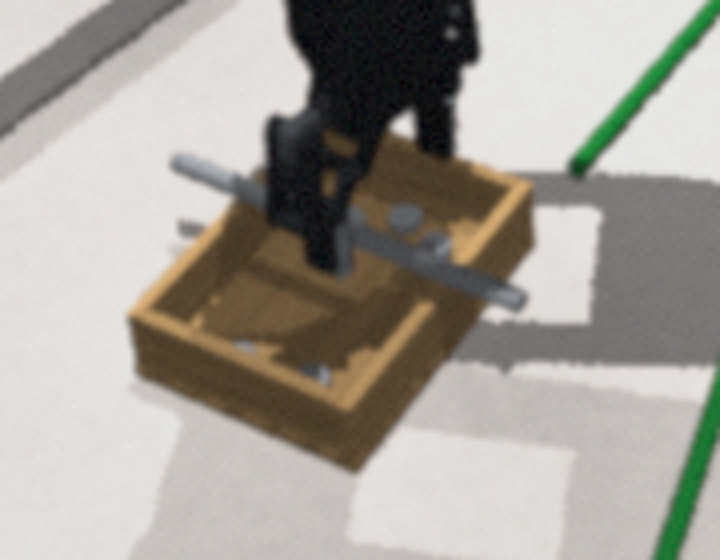

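```bash
python3 - <<'E'
from h import *
t=bot.state()["time_s"]
r=gripper_to(0.0,100); s=bot.state(); print(r,s["time_s"]-t,s["gripper_width"],s["tcp_pos"],s["ft_force"],s["moment"])
bot.dwell(.3); s=bot.state(); print(s["gripper_width"])
shot("wrist","w6");shot("side","d6")
a=cv2.imread("pics/d6.png")[280:420,180:360]
cv2.imwrite("pics/c11.png",cv2.resize(a,None,fx=4,fy=4,interpolation=cv2.INTER_CUBIC))
E
```

```text
False 0.7667000000000002 0.0024447301309203527 [0.38520328 0.30465409 0.03225304] [-0.25465121  0.04873008  0.81910157] [-0.01941028  0.00035621 -0.01989869]
-0.001421529488729328
```

View pics/w6.png

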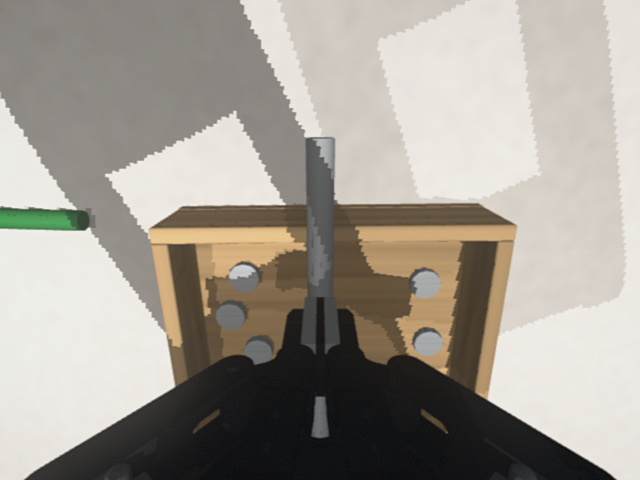

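View pics/c11.png

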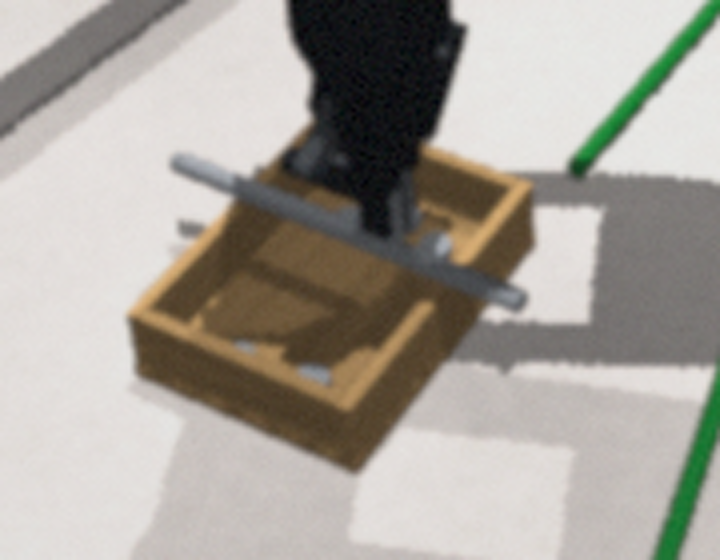

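```bash
python3 - <<'E'
from h import *
z=np.load("pics/w6.npz"); d=np.load("pics/d6.npz")
s=bot.state(); tc=s["tcp_pos"]; zt=s["tcp_rot"][:,2]
for k in (0,.0187,.03,.05): 
    P=tc-k*zt; print(k,P.round(3),proj(z["K"],z["T"],P)[0].round(1),((proj(d["K"],d["T"],P)[0]-[180,280])*4).round(1))
for P in ([.3114,.2937,.051],[.518,.3244,.051]): print(proj(z["K"],z["T"],P)[0].round(1),((proj(d["K"],d["T"],P)[0]-[180,280])*4).round(1))
print(s["qpos"])
E
```

```text
0 [0.385 0.305 0.032] [320.1 284.9] [387.9 277. ]
0.0187 [0.385 0.305 0.051] [320.1 302. ] [385.5 249.9]
0.03 [0.385 0.305 0.062] [320.  314.1] [384.1 233.3]
0.05 [0.385 0.305 0.082] [320. 340.] [381.4 203.5]
[320.1 138.9] [515.8 303.3]
[320.1 504.5] [168.8 161.2]
[ 3.23550073e+01 -6.50763573e-01  1.12076075e+02  2.41515772e-04
  6.85758626e+01 -6.61430085e+01]
```

```bash
python3 - <<'E'
from h import *
z=np.load("pics/w5.npz"); d=np.load("pics/d5.npz"); z6=np.load("pics/w6.npz")
P0=np.array([.38568641,.30496492,.03292595]); R=Rbar(8.5)
for k in (0,.013,.03,.04):
  for xx in (-.011,.011):
    f=lambda yy:P0+R@np.array([xx,yy,-k])
    print(k,xx,"open wrist",proj(z["K"],z["T"],[f(.0425),f(-.0425)]).round(0).tolist(),"side",((proj(d["K"],d["T"],[f(.0425),f(-.0425)])-[180,280])*4).round(0).tolist(),"shut",proj(z6["K"],z6["T"],f(0)).round(0).tolist())
a=cv2.imread("pics/w5.png")[290:440,100:330]
cv2.imwrite("pics/c12.png",cv2.resize(a,None,fx=3.3,fy=3.3,interpolation=cv2.INTER_CUBIC))
E
```

```text
0 -0.011 open wrist [[400.0, 304.0], [240.0, 304.0]] side [[320.0, 324.0], [414.0, 215.0]] shut [[321.0, 305.0]]
0 0.011 open wrist [[403.0, 265.0], [237.0, 265.0]] side [[357.0, 341.0], [451.0, 230.0]] shut [[321.0, 267.0]]
0.013 -0.011 open wrist [[405.0, 316.0], [235.0, 316.0]] side [[317.0, 306.0], [413.0, 197.0]] shut [[321.0, 318.0]]
0.013 0.011 open wrist [[409.0, 276.0], [232.0, 276.0]] side [[355.0, 322.0], [450.0, 211.0]] shut [[321.0, 277.0]]
0.03 -0.011 open wrist [[414.0, 335.0], [227.0, 335.0]] side [[314.0, 280.0], [411.0, 172.0]] shut [[321.0, 337.0]]
0.03 0.011 open wrist [[418.0, 292.0], [223.0, 292.0]] side [[353.0, 297.0], [448.0, 187.0]] shut [[321.0, 294.0]]
0.04 -0.011 open wrist [[419.0, 349.0], [221.0, 349.0]] side [[313.0, 265.0], [410.0, 157.0]] shut [[321.0, 351.0]]
0.04 0.011 open wrist [[424.0, 303.0], [216.0, 303.0]] side [[351.0, 282.0], [447.0, 172.0]] shut [[321.0, 305.0]]
```

View pics/c12.png

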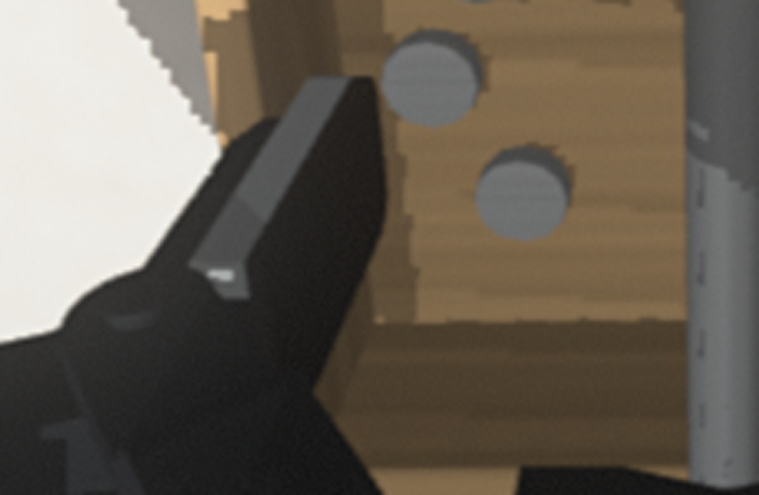

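```bash
sed -i 's/^HP=.*//; s/HP=bot.hold_point_z/HP=bot.hold_point_z+.031/' h.py; python3 - <<'E'
from h import *
print(HP)
u=8.5; mid=np.array([.4149,.3091,.051]); g=mid-.030*dirv(u)
for psi in (130,145,156.5,200,212,215):
    q=kin.inverse_kinematics(*inhole(psi,7)); print(psi,None if q is None else np.round(q))
gripper_to(1.0)
bot.line_to(g-[0,0,HP],max_speed=.1)
r=gripper_to(0.0,100); s=bot.state(); print(r,s["time_s"],s["gripper_width"],s["tcp_pos"],s["ft_force"],s["moment"])
E
```

```text
0.0497
130 [  7.  10. 101.  -0.  69. -40.]
145 [  3.   6. 106.  -0.  68. -59.]
156.5 [  0.   3. 108.  -0.  68. -73.]
200 [ -12.    5.  107.   -0.   68. -129.]
212 [ -15.    8.  104.   -0.   69. -144.]
215 [ -15.    9.  103.   -0.   69. -147.]
False 15.1667 0.10478363740713399 [0.38543704 0.30486495 0.00167142] [-1.84274386 -0.02884146  3.82761531] [-0.03914928  0.19603729 -0.02351112]
```

```bash
python3 - <<'E'
from h import *
p=bot.state()["tcp_pos"]
bot.line_to([p[0],p[1],.07],max_speed=.15)
P,R=inhole(156.5,0,.10)
bot.goto(P,R); bot.dwell(.2)
q=shot("wrist","w7"); shot("side","d7");
s=bot.state();print(s["time_s"],s["gripper_width"],s["tcp_pos"],P,s["ft_force"],s["moment"])
a=cv2.imread("pics/d7.png")[170:370,200:400]
cv2.imwrite("pics/c13.png",cv2.resize(a,None,fx=3,fy=3,interpolation=cv2.INTER_CUBIC))
E
```

```text
16.9583 0.10468719057398608 [0.44704865 0.09988055 0.02851987] [0.44699088 0.09890603 0.0283    ] [ 0.16983838 -0.17482257 -0.88330792] [-0.02623456  0.05036771  0.00397088]
```

View pics/w7.png

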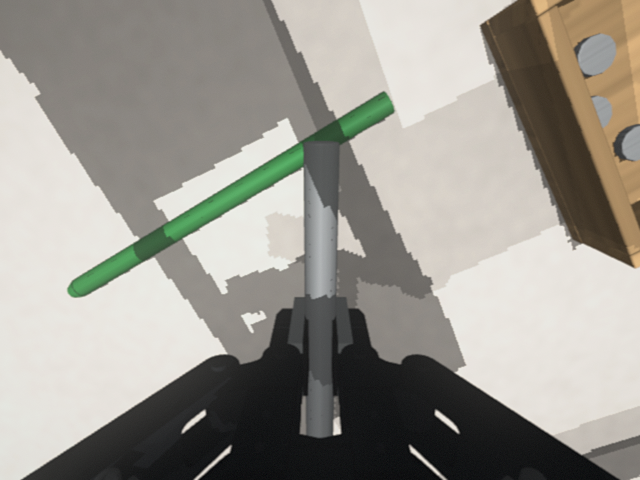

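View pics/c13.png

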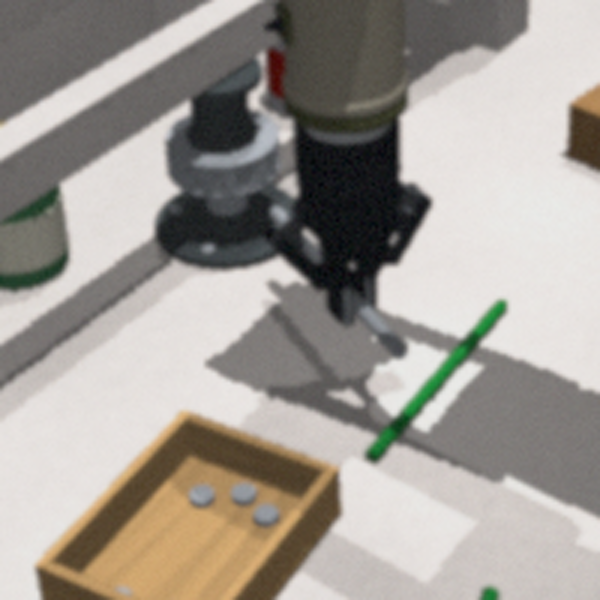

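```bash
python3 - <<'E'
from h import *
s=bot.state();R=s["tcp_rot"];p=s["tcp_pos"]
z=np.load("pics/w7.npz"); d=np.load("pics/d7.npz")
print(R.round(3).tolist())
g=p-R[:,2]*HP
for n,k in (("tail",.075),("tip",-.135)):
    P=g+R[:,0]*k; print(n,P.round(4),proj(z["K"],z["T"],[P])[0].round(1),((proj(d["K"],d["T"],P)[0]-[200,170])*3).round(1))
c=np.r_[AX,.078]; print(((proj(d["K"],d["T"],[c+.046*dirv(156.5),c+.046*dirv(96.5),c+[0,0,.016]])-[200,170])*3).round(1))
a=cv2.imread("pics/d7.png")[200:290,245:335]
cv2.imwrite("pics/c14.png",cv2.resize(a,None,fx=6,fy=6,interpolation=cv2.INTER_CUBIC))
E
```

```text
[[-0.918, 0.397, 0.0], [0.397, 0.918, 0.0], [-0.0, 0.0, -1.0]]
tail [0.3782 0.1296 0.0782] [319.  143.2] [397.7 353.1]
tip [0.5709 0.0463 0.0783] [319.5 565.9] [269.4 209.4]
[[242.3 177.3]
 [187.2 177.4]
 [218.2 135.8]]
```

View pics/c14.png

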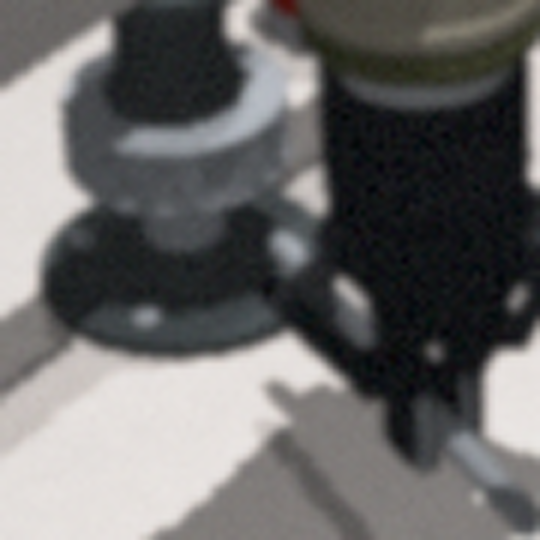

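```bash
cat >> h.py <<'E'
def tau(s,s0=None):
    F=-(s["ft_force"]); M=-(s["moment"]); r=s["tcp_pos"][:2]-AX
    return r[0]*F[1]-r[1]*F[0]+M[2]
def insert(psi,z,tips=(.052,.042,.034,.0235)):
    for t in tips:
        P,R=inhole(psi,0,t,z); bot.line_to(P,R,max_speed=.06)
        s=bot.state(); f=s["ft_force"]; o=dirv(psi); l=dirv(psi+90)
        act=np.linalg.norm((s["tcp_pos"][:2]-AX))-L
        print(t,"act",round(act,4),"Fax",round(f@o,2),"Flat",round(f@l,2),"Fz",round(f[2],2),"Mz",round(s["moment"][2],3),"t",round(s["time_s"],2))
        if abs(f@o)>12: print("STOP"); return False
    return True
E
python3 - <<'E'
from h import *
insert(156.5,.078)
shot("side","d8")
a=cv2.imread("pics/d8.png")[190:280,235:325]
cv2.imwrite("pics/c15.png",cv2.resize(a,None,fx=6,fy=6,interpolation=cv2.INTER_CUBIC))
E
```

```text
0.052 act 0.0524 Fax 0.39 Flat -0.36 Fz -1.7 Mz 0.016 t 17.91
0.042 act 0.0415 Fax -0.11 Flat 0.25 Fz -1.65 Mz -0.046 t 18.23
0.034 act 0.0334 Fax 0.3 Flat -0.24 Fz -1.46 Mz 0.06 t 18.51
0.0235 act 0.0229 Fax 0.15 Flat -0.17 Fz -1.25 Mz 0.051 t 18.83
```

View pics/c15.png

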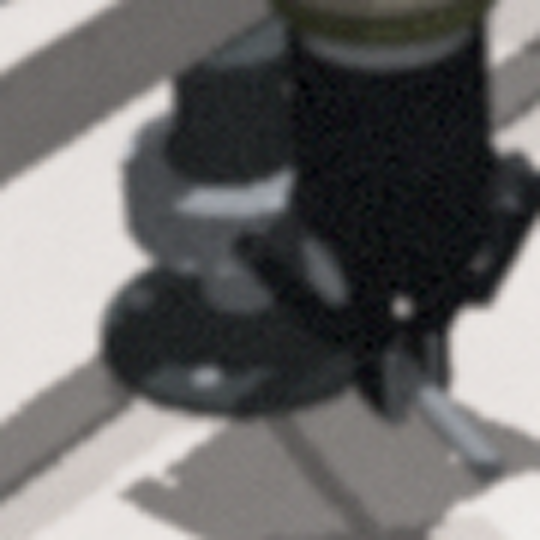

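```bash
cat >> h.py <<'E'
def stroke(psi0,psi1,psistart,tstop=1.15,step=6.,lean=7.,v=.08,first=True,z0=.078):
    """turn from collar angle psi0 to psi1; psistart = angle this hole would have had at height z0; returns psi reached"""
    psis=list(np.arange(psi0,psi1+.01,step)); 
    if psis[-1]<psi1-.5: psis.append(psi1)
    for ps in psis:
        z=z0+.008*(ps-psistart)/360
        P,R=inhole(ps,lean,.0235,z); bot.line_to(P,R,max_speed=v)
        s=bot.state(); f=s["ft_force"]; T=tau(s)
        e=s["tcp_pos"]-P
        print(round(ps,1),"tau",round(T,2),"Fr",round(f@dirv(ps+lean),1),"Ft",round(f@dirv(ps+lean+90),1),"Fz",round(f[2],1),"Mz",round(s["moment"][2],2),"w",round(s["gripper_width"],3),"et",round(1e3*e@dirv(ps+lean+90),1),"t",round(s["time_s"],2))
        if T>tstop or np.linalg.norm(f)>30: print("stop"); return ps
    return ps
E
python3 - <<'E'
from h import *
print(round(tau(bot.state()),3))
stroke(156.5,212,156.5)
E
```

```text
0.035
156.5 tau 0.03 Fr 0.6 Ft -1.0 Fz -0.8 Mz 0.13 w 0.102 et -0.2 t 19.23
162.5 tau 0.07 Fr 0.4 Ft -2.0 Fz -1.9 Mz 0.24 w 0.106 et -0.6 t 19.58
168.5 tau 0.12 Fr 0.1 Ft -2.0 Fz -1.0 Mz 0.19 w 0.101 et -0.5 t 19.94
174.5 tau 0.14 Fr -1.2 Ft -2.6 Fz -0.9 Mz 0.26 w 0.1 et -0.4 t 20.3
180.5 tau 0.08 Fr -1.3 Ft -2.2 Fz -2.2 Mz 0.28 w 0.103 et -0.4 t 20.66
186.5 tau 0.11 Fr -1.9 Ft -2.5 Fz -0.4 Mz 0.29 w 0.106 et -0.5 t 21.02
192.5 tau 0.15 Fr -1.8 Ft -2.5 Fz -1.1 Mz 0.26 w 0.104 et -0.5 t 21.38
198.5 tau 0.3 Fr -2.8 Ft -3.4 Fz 0.0 Mz 0.26 w 0.102 et -0.5 t 21.73
204.5 tau 0.04 Fr -1.8 Ft -1.9 Fz -0.0 Mz 0.27 w 0.106 et -0.6 t 22.09
210.5 tau 0.18 Fr -1.5 Ft -2.9 Fz -1.1 Mz 0.28 w 0.1 et -0.7 t 22.45
212 tau 0.32 Fr -1.2 Ft -4.4 Fz -0.6 Mz 0.38 w 0.102 et -0.8 t 22.7
```

```bash
cat >> h.py <<'E'
def reindex(psi,psin,z):
    P,R=inhole(psi,0.5,.0235,z); bot.line_to(P,R,max_speed=.08)
    s=bot.state(); print("unlean tau",round(tau(s),2),s["ft_force"].round(1))
    for t in (.05,.10):
        P,R=inhole(psi,0,t,z); bot.line_to(P,R,max_speed=.12)
        s=bot.state(); print("out",t,s["ft_force"].round(1),round(s["moment"][2],2))
    P,R=inhole(psin,0,.10,z); bot.line_to(P,R,max_speed=.25)
    P,R=inhole(psin,0,.065,z); bot.line_to(P,R,max_speed=.12)
E
python3 - <<'E'
from h import *
z=.078+.008*55.5/360
reindex(212,152,z)
shot("side","d9")
s=bot.state(); print(s["time_s"],s["gripper_width"])
a=cv2.imread("pics/d9.png")[180:300,235:355]
cv2.imwrite("pics/c16.png",cv2.resize(a,None,fx=5,fy=5,interpolation=cv2.INTER_CUBIC))
E
```

```text
unlean tau 0.16 [-2.8  1.5 -1.5]
out 0.05 [-0.  -0.7 -2.7] 0.03
out 0.1 [-0.2  0.9 -2.3] 0.01
25.85 0.10226016683657681
```

View pics/c16.png

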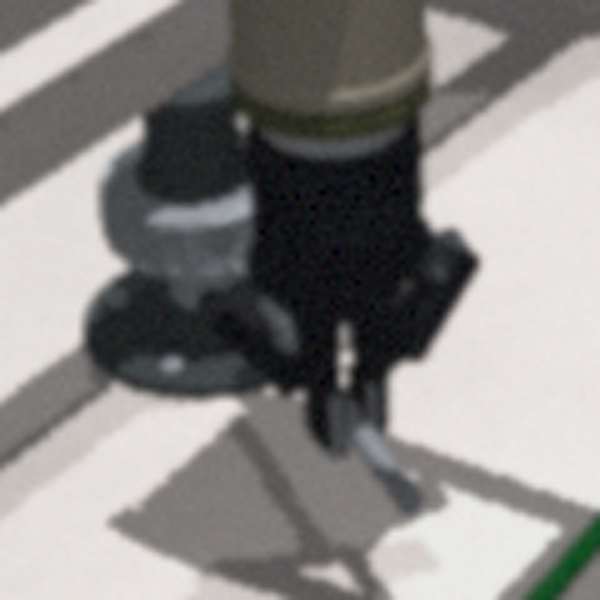

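```bash
python3 - <<'E'
from h import *
z=.078+.008*55.5/360
ok=insert(152,z,(.05,.043,.036,.0235))
if ok:
    print(tau(bot.state()))
    stroke(152,212,96.5)
E
```

```text
0.05 act 0.0497 Fax -0.37 Flat 0.36 Fz -1.39 Mz 0.024 t 26.25
0.043 act 0.0426 Fax -0.09 Flat -0.2 Fz -1.15 Mz 0.068 t 26.52
0.036 act 0.0353 Fax -0.14 Flat -1.26 Fz -1.42 Mz 0.126 t 26.78
0.0235 act 0.0227 Fax -1.01 Flat -1.92 Fz -1.63 Mz 0.241 t 27.14
0.061367635425589484
152.0 tau 0.11 Fr -0.8 Ft -2.2 Fz -0.1 Mz 0.24 w 0.107 et -0.2 t 27.48
158.0 tau 0.17 Fr -0.6 Ft -2.6 Fz -1.0 Mz 0.23 w 0.103 et -0.4 t 27.84
164.0 tau 0.15 Fr -1.2 Ft -2.0 Fz -0.2 Mz 0.18 w 0.106 et -0.4 t 28.2
170.0 tau 0.22 Fr -1.2 Ft -2.8 Fz -1.1 Mz 0.23 w 0.103 et -0.4 t 28.56
176.0 tau 0.29 Fr -2.5 Ft -3.2 Fz -1.4 Mz 0.23 w 0.102 et -0.5 t 28.92
182.0 tau 0.24 Fr -3.0 Ft -3.3 Fz -0.9 Mz 0.29 w 0.108 et -0.5 t 29.27
188.0 tau 0.13 Fr -2.5 Ft -2.8 Fz -1.1 Mz 0.32 w 0.103 et -0.6 t 29.63
194.0 tau 0.2 Fr -1.5 Ft -2.8 Fz -0.4 Mz 0.25 w 0.105 et -0.6 t 29.99
200.0 tau 0.42 Fr -3.3 Ft -4.4 Fz 0.0 Mz 0.3 w 0.097 et -0.7 t 30.35
206.0 tau 0.27 Fr -3.0 Ft -3.3 Fz -0.1 Mz 0.27 w 0.103 et -0.9 t 30.71
212.0 tau 0.35 Fr -4.1 Ft -4.4 Fz -0.6 Mz 0.37 w 0.101 et -1.2 t 31.07
```

```bash
python3 - <<'E'
from h import *
z=.078+.008*115.5/360
reindex(212,151.5,z)
ok=insert(151.5,z,(.05,.043,.036,.0235))
if ok: print(stroke(151.5,172,36,tstop=1.0,step=5.,v=.06))
bot.dwell(.3)
for i in range(4):
    bot.dwell(.05); print(round(tau(bot.state()),2),end=" ")
E
```

```text
unlean tau 0.12 [-3.1  2.  -0.8]
out 0.05 [-0.2  0.5 -2.7] -0.0
out 0.1 [ 0.5  0.1 -2. ] -0.01
0.05 act 0.0498 Fax 0.39 Flat 0.22 Fz -3.24 Mz 0.01 t 34.58
0.043 act 0.0426 Fax -0.6 Flat -1.67 Fz -0.9 Mz 0.153 t 34.84
0.036 act 0.0352 Fax -1.18 Flat -1.58 Fz -0.91 Mz 0.299 t 35.11
0.0235 act 0.0226 Fax -1.8 Flat -2.94 Fz -1.47 Mz 0.326 t 35.47
151.5 tau 0.46 Fr -1.1 Ft -4.9 Fz -1.0 Mz 0.31 w 0.104 et -0.4 t 35.88
156.5 tau 0.43 Fr -1.3 Ft -5.2 Fz -1.4 Mz 0.4 w 0.1 et -0.6 t 36.26
161.5 tau 0.44 Fr -2.9 Ft -5.3 Fz -2.0 Mz 0.41 w 0.104 et -0.7 t 36.64
166.5 tau 0.48 Fr -3.5 Ft -6.0 Fz -1.5 Mz 0.49 w 0.107 et -0.8 t 37.02
171.5 tau 0.71 Fr -3.5 Ft -7.1 Fz -1.6 Mz 0.43 w 0.102 et -0.9 t 37.41
171.5
0.62 0.57 0.59 0.78
```

```bash
python3 - <<'E'
from h import *
ps=172
while ps<214:
    ps+=4
    ps=stroke(ps,ps,36,tstop=1.6,v=.06)
    T=[]
    for i in range(4): bot.dwell(.04); T.append(tau(bot.state()))
    print("mean",round(np.mean(T),2))
    if np.mean(T)>1.08: break
print(ps,bot.state()["time_s"])
E
```

```text
176.0 tau 0.75 Fr -4.5 Ft -7.2 Fz -1.8 Mz 0.41 w 0.103 et -1.0 t 38.27
mean 0.61
180.0 tau 0.77 Fr -4.7 Ft -7.9 Fz -1.6 Mz 0.5 w 0.111 et -1.2 t 38.77
mean 0.72
184.0 tau 0.68 Fr -4.8 Ft -7.4 Fz -1.3 Mz 0.52 w 0.103 et -1.3 t 39.27
mean 0.66
188.0 tau 0.77 Fr -5.8 Ft -7.8 Fz -1.4 Mz 0.5 w 0.108 et -1.5 t 39.77
mean 0.72
192.0 tau 0.65 Fr -6.2 Ft -7.0 Fz -1.9 Mz 0.49 w 0.105 et -1.6 t 40.27
mean 0.73
196.0 tau 0.77 Fr -6.5 Ft -7.5 Fz -0.6 Mz 0.46 w 0.105 et -1.8 t 40.77
mean 0.81
200.0 tau 0.8 Fr -7.1 Ft -7.8 Fz -1.4 Mz 0.47 w 0.103 et -2.0 t 41.27
mean 0.82
204.0 tau 0.91 Fr -7.6 Ft -8.3 Fz -1.6 Mz 0.44 w 0.104 et -2.2 t 41.77
mean 0.88
208.0 tau 1.02 Fr -8.1 Ft -8.8 Fz -0.5 Mz 0.43 w 0.101 et -2.5 t 42.27
mean 1.0
212.0 tau 1.09 Fr -7.9 Ft -9.4 Fz -0.4 Mz 0.45 w 0.102 et -2.7 t 42.77
mean 1.0
216.0 tau 1.16 Fr -7.6 Ft -9.4 Fz -1.4 Mz 0.36 w 0.102 et -2.9 t 43.27
mean 1.07
216.0 43.4333
```

```bash
python3 - <<'E'
from h import *
shot("side","d10"); shot("wrist","w10")
z=.078+.008*180/360
def rep(n):
    s=bot.state(); f=s["ft_force"]; print(n,"tau",round(tau(s),2),"Fr",round(f@dirv(216),1),"Ft",round(f@dirv(306),1),"Fz",round(f[2],1),"Mz",round(s["moment"][2],2),"t",round(s["time_s"],2))
for ps,l in ((215,3),(214,0)):
    P,R=inhole(ps,l,.0235,z); bot.line_to(P,R,max_speed=.06); rep((ps,l))
E
```

```text
(215, 3) tau 0.28 Fr -2.1 Ft -5.8 Fz -0.4 Mz 0.64 t 43.88
(214, 0) tau 0.16 Fr 0.0 Ft -4.1 Fz -0.9 Mz 0.48 t 44.18
```

View pics/w10.png

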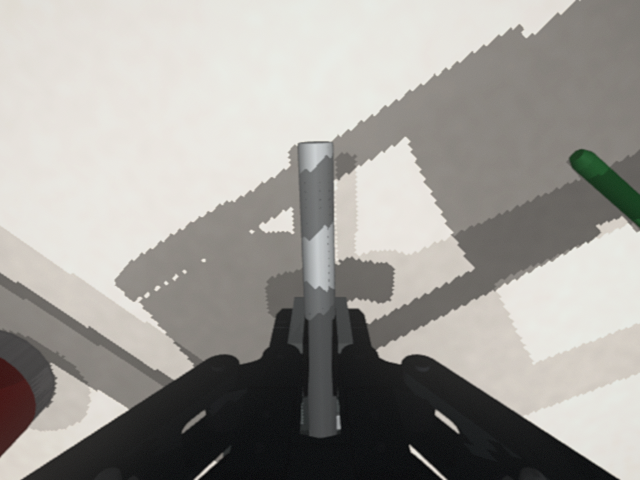

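View pics/d10.png

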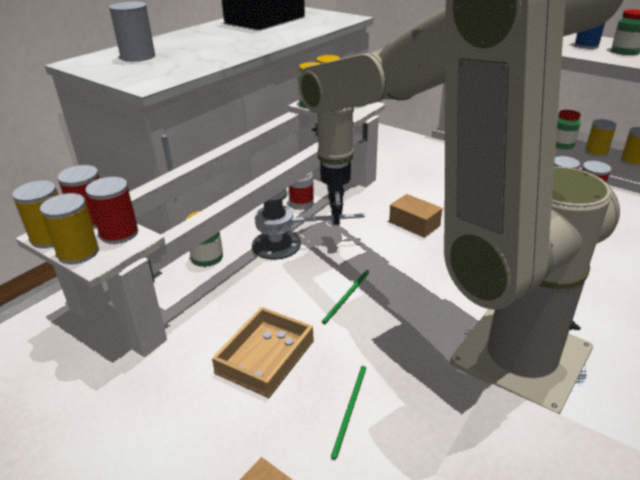

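```bash
python3 - <<'E'
from h import *
z=.078+.008*180/360
def rep(n):
    s=bot.state(); f=s["ft_force"]; print(n,"tau",round(tau(s),2),"Fr",round(f@dirv(n[0]),1),"Ft",round(f@dirv(n[0]+90),1),"Fz",round(f[2],1),"Mz",round(s["moment"][2],2),"t",round(s["time_s"],2)); return f@dirv(n[0]+90)
for ps in (212,210.5,209,207.5,206):
    P,R=inhole(ps,0,.0235,z); bot.line_to(P,R,max_speed=.06)
    if rep((ps,0))>-1.2: break
P,R=inhole(ps,0,.036,z); bot.line_to(P,R,max_speed=.08); rep((ps,0))
P,R=inhole(ps,0,.06,z); bot.line_to(P,R,max_speed=.08); rep((ps,0))
P,R=inhole(ps,0,.11,z); bot.line_to(P,R,max_speed=.12); rep((ps,0))
shot("side","d11")
E
```

```text
(212, 0) tau 0.07 Fr -1.4 Ft -2.9 Fz -1.1 Mz 0.39 t 44.43
(210.5, 0) tau 0.18 Fr 0.1 Ft -2.0 Fz -1.2 Mz 0.14 t 44.68
(209, 0) tau 0.08 Fr 0.7 Ft -0.8 Fz -1.4 Mz 0.06 t 44.93
(209, 0) tau 0.1 Fr -0.2 Ft -1.0 Fz -0.4 Mz 0.06 t 45.24
(209, 0) tau 0.02 Fr -0.2 Ft -0.1 Fz -1.8 Mz 0.01 t 45.69
(209, 0) tau 0.04 Fr -0.9 Ft -0.0 Fz -1.2 Mz -0.03 t 46.26
```

View pics/d11.png

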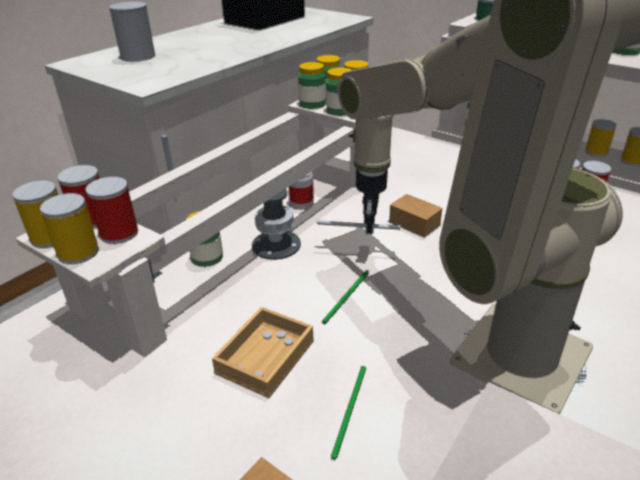

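```bash
python3 - <<'E'
from h import *
u=8.5; mid=np.array([.4149,.3091,.051]); g=mid-.030*dirv(u)
P,R=inhole(205,0,.15,.125); bot.line_to(P,R,max_speed=.2)
bot.goto(g+[0,0,.07-HP],Rbar(u)); bot.dwell(.15)
shot("wrist","w12"); shot("side","d12")
s=bot.state(); print(s["time_s"],s["tcp_pos"],s["ft_force"],s["moment"],s["gripper_width"])
a=cv2.imread("pics/d12.png")[270:410,180:360]
cv2.imwrite("pics/c17.png",cv2.resize(a,None,fx=4,fy=4,interpolation=cv2.INTER_CUBIC))
E
```

```text
48.5667 [0.38571195 0.30404355 0.0713679 ] [-0.17932567  0.27763347 -2.29127926] [-0.01203551 -0.01956747  0.02793471] 0.10540323341947322
```

View pics/w12.png

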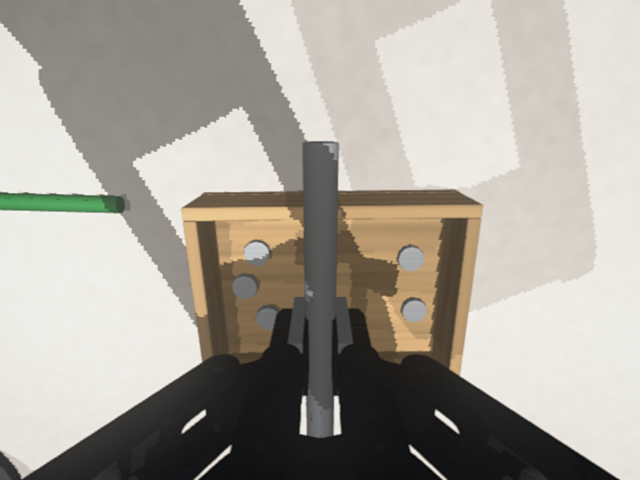

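View pics/c17.png

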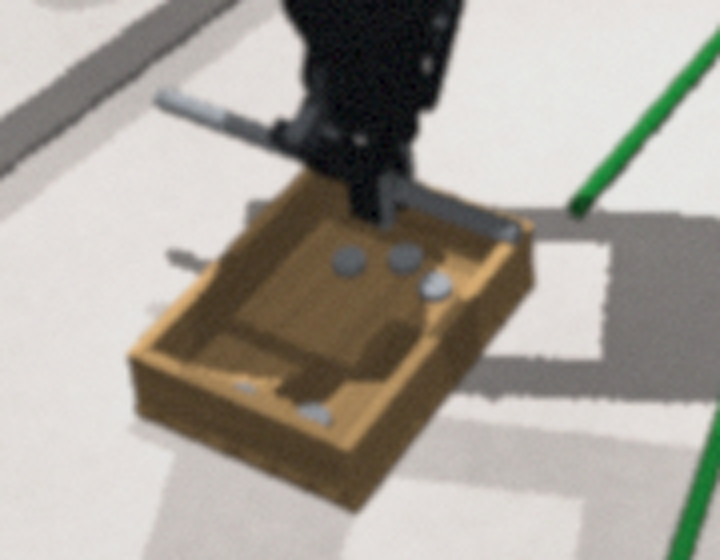

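```bash
python3 - <<'E'
from h import *
u=8.5; mid=np.array([.4149,.3091,.051]); g=mid-.030*dirv(u)
bot.line_to(g+[0,0,.010-HP],Rbar(u),max_speed=.12)
for dz in (.005,.003,.0015,.0005):
    bot.line_to(g+[0,0,dz-HP],max_speed=.03); s=bot.state(); print(dz,s["tcp_pos"][2].round(4),s["ft_force"].round(1),s["time_s"])
    if s["ft_force"][2]>1: break
gripper_to(.35); bot.dwell(.1)
shot("side","d13")
gripper_to(1.0)
P=bot.state()["tcp_pos"]; bot.line_to([P[0],P[1],.16],max_speed=.15)
shot("wrist","w14"); shot("scene","s14");shot("side","d14"); print(bot.state()["time_s"])
E
```

```text
0.005 0.0066 [ 0.7 -1.2 -2.6] 49.5333
0.003 0.0042 [-0.3 -0.3 -2.3] 49.7833
0.0015 0.0027 [-0.6  0.1 -1.4] 50.0333
0.0005 0.0019 [ 0.5  0.7 -1. ] 50.2833
52.7083
```

View pics/w14.png

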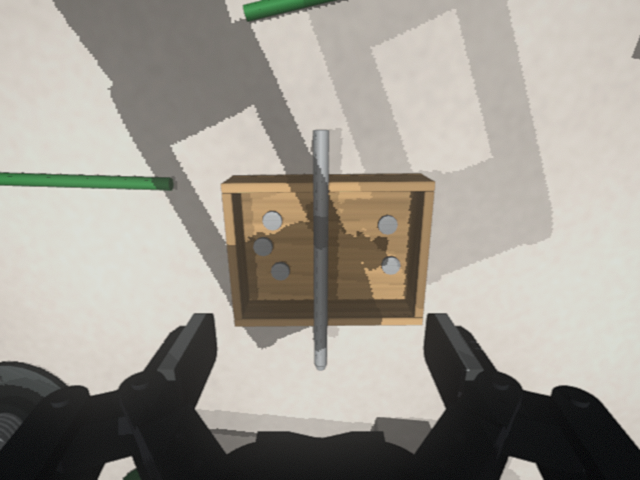

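View pics/s14.png

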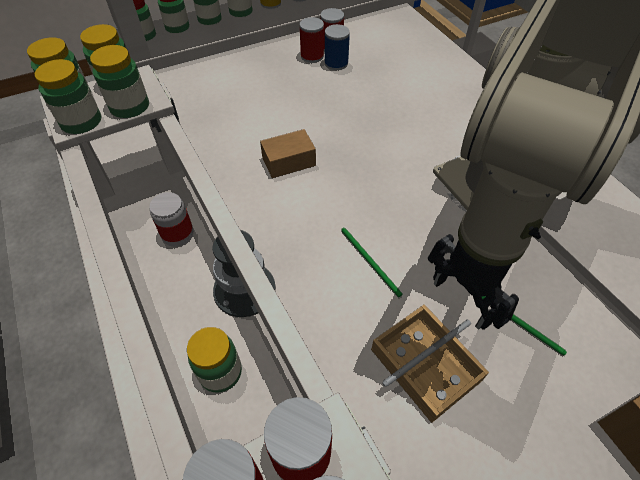

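View pics/d14.png

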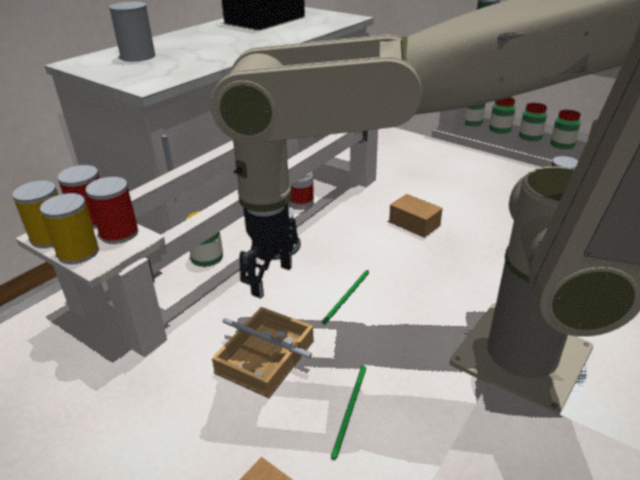

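```bash
python3 - <<'E'
from h import *
p,R=campose([.6625,.005,.1],180,30,.33,True)
bot.goto(p,R); bot.dwell(.2); shot("wrist","w15"); print(bot.state()["time_s"])
a=cv2.imread("pics/w15.png")[150:360,240:400]
cv2.imwrite("pics/c18.png",cv2.resize(cv2.rotate(a,cv2.ROTATE_180),None,fx=2.8,fy=2.8,interpolation=cv2.INTER_CUBIC))
E
```

```text
54.2083
```

View pics/c18.png

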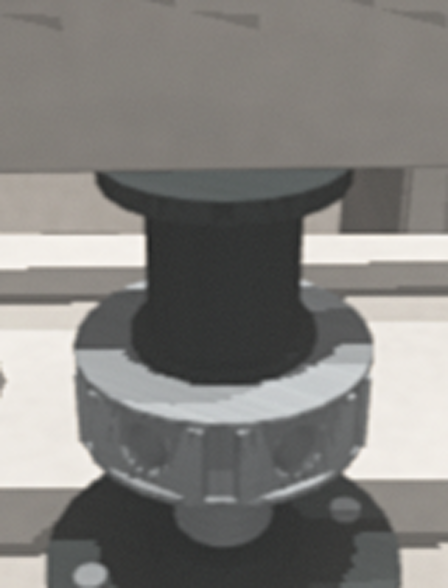

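```bash
python3 - <<'E'
from h import *
z=np.load("pics/w15.npz")
def m(x,y): return np.array([399-x/2.8,359-y/2.8])
for a in (140,145,148,150,152,155):
    c=np.r_[AX,.0818]; q=proj(z["K"],z["T"],[c+.046*dirv(a),c+.046*dirv(a+60)])
    print(a,[((399-u)*2.8,(359-v)*2.8) for u,v in q.round(1)])
E
```

```text
140 [(np.float64(125.15999999999995), np.float64(438.47999999999996)), (np.float64(276.64), np.float64(454.99999999999994))]
145 [(np.float64(135.24), np.float64(443.52)), (np.float64(288.9599999999999), np.float64(451.91999999999996))]
148 [(np.float64(141.68000000000006), np.float64(446.04)), (np.float64(295.9599999999999), np.float64(449.67999999999995))]
150 [(np.float64(145.88000000000005), np.float64(447.71999999999997)), (np.float64(300.44), np.float64(448.28))]
152 [(np.float64(150.64000000000001), np.float64(449.4)), (np.float64(304.9199999999999), np.float64(446.59999999999997))]
155 [(np.float64(157.64000000000001), np.float64(451.64)), (np.float64(311.35999999999996), np.float64(443.79999999999995))]
```

```bash
python3 - <<'E'
from h import *
bot.finish_job(); print(bot.state()["time_s"])
E
```

```text
the job is handed in; nothing more can be done
the job is handed in; nothing more can be done
```

I turned the collar until the prop bears snugly under the rail, laid the bar back across the tray, and handed the job in at about 54 s. The system gave no verdict.

**Turning:** I put the bar into three successive holes. The last wrist picture puts the holes at about 150° and 210°, so the collar turned about 3.03 rad in all. That is at least 0.6 rad past first contact, wherever in the stated range contact came.

**Snugness:** At the end the collar torque, worked out from the wrist sensor, was about 1.07 N m. The sideways push was 9.4 N at about 156 mm from the axis. Both fit the snug figures, but I had no direct reading of the force between head and rail.

**Last pictures:** The bar lies level in its old place on the tray. The jar, tin, carton and tray look unmoved, and the arm stands clear.

**What failed or disagreed:**
- **Missed grasps:** The first two grasps closed above the bar, because the finger ends sit about 31 mm short of the stated TCP. I measured this in the pictures and corrected for it, and the third grasp held.
- **Torque climb:** Over the last stroke the torque rose by about 0.5 N m per rad, not the stated 1.5.
- **Collar lag:** The collar ended about 6° behind the commanded angle. The bar had turned about 2° in the grip.

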